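# Zero the kitchen scale and open the safety-capped descaler bottle

### The job

Get ready to weigh out descaler. On the kitchen scale press the round key fully down to wake it, let it come up, then press the long bar key fully down to zero it, and leave the small square key and the bowl alone; then open the bottle in the holder: press its safety cap down, keep it pressed while twisting it counter-clockwise (seen from above) until it comes free, and lift it off. Finish while still holding the cap in the gripper, upright and still, straight above the open bottle with about 5 cm of air between them, and do not disturb the other things on the table.

Things in the scene. Friction and masses are not known exactly. Their poses are not given: they have to be found in the camera images.
- bottle: white upright round bottle, 70 mm wide, fixed in a grey round holder (foot 104 mm wide): it can neither turn nor lift. Origin: centre of the holder's underside on the table, z up. Shoulder ends at 112 mm height, then a narrow neck; the shoulder lies 12 mm or more below the closed cap's rim. Its yaw is that of the closed cap
- bottle_mouth (a point): centre of the top of the bottle's neck, 147 mm above the table (inside the cap while closed). Two lugs inside the cap sit in notches on the neck; after the turn, with end stop at about 80 degrees, they face gaps and the cap lifts off. The cap does not turn clockwise, nor turn or lift unpressed. Let go after part of the turn, it stays there
- cap_mid (a point): centre (half-way up) of the loose round ribbed white cap, 46 mm across, 34 mm tall, about 30 g. Closed: centre 141, top 158, lower rim 124 mm above the table. A spring pushes it up: about 6 N to start down, 9 N at 5 mm. Press it at least 4 mm (stop at about 7 mm), keep it down and turn it counter-clockwise seen from above by 50 to 80 degrees (70 is good), then lift straight up
- scale: fixed grey flat kitchen scale, 180 (x) x 156 (y) x 24 mm, steel platform on the +x part with a bowl on it, three black keys in a row along its near (-x) edge. Origin: centre of its underside, x points from the keys to the platform
- round_key_top (a point): centre of the top of the round key, 26 mm across, at (-62, +52, 28) mm in the scale's frame
- round_key (a joint): travel of the round key in m, 0 up, 0.005 fully down; springs back; about 1.1 N to start, 4.6 N fully down
- bar_key_top (a point): centre of the top of the long bar key, 16 (x) x 36 (y) mm, at (-62, 0, 28) mm in the scale's frame
- bar_key (a joint): travel of the bar key, as for the round key
- square_key_top (a point): centre of the top of the small square key, 14 x 14 mm, at (-62, -52, 28) mm in the scale's frame; not to be pressed
- square_key (a joint): travel of the square key, as for the round key
- bowl: small white bowl, 106 mm across and 51 mm tall, loose on the scale's platform, its underside 24 mm above the table, centre at (36, 0) mm in the scale's frame; bystander. Origin: centre of its underside
- teaspoon: steel teaspoon, 132 mm long, loose bystander on the table
- jam_jar: closed jar, 60 mm wide, 85 mm tall, loose bystander; origin at its underside
- spice_jar: spice jar with black lid, 41 mm wide, 105 mm tall, loose bystander; origin at its underside
- shaker: glass shaker, 44 mm wide, 90 mm tall, loose bystander; origin at its underside
- shot_glass: small glass, 46 mm wide, 57 mm tall, loose bystander; origin at its underside
Not all that is in view belongs to the job. Leave any blue look-alike of the part that bears cap_mid alone.

How it is judged:
By the outcome, as a careful person would: the job done as asked, in the order asked, and still so for the second after the job is handed in, while the arm keeps its last pose, push and grip.
It also fails if it takes over 54 s, if anything falls off the work surface, if the arm or the gripper's body presses on something with over 40 N, if the wrist force passes 120 N, or if a joint passes its speed limit or range.

### The arm

A 7-joint arm with a two-finger parallel gripper is mounted at the origin on the work surface; the furniture and walls round the work are solid. World frame = base frame: x ahead of the robot, y to its left, z up, the work surface at z = 0. Lengths are in m, angles in degrees, forces in N, time in s.
With the tool pointing down it reaches from about 0.425 to 0.875 m from the base axis. Payload 4.7 kg.
Tool frame: the origin (TCP) lies midway between the tips of the shut fingers; the grasp point (between the pads) lies 19 mm behind it; y points along the fingers, z is the direction in which the jaws open and shut, and the axes are right-handed (so a half turn about y gives the same grasp; the last joint's range is limited). The gripper opens to 85 mm and grips with 20 to 120 N. Pads are 22 mm wide; open, the fingers measure 114 mm over their backs; the gripper's body (76 mm by 85 mm) begins 54 mm behind the grasp point. The pads swing forward as they close: fully open they stand 13 mm farther back than shut.
Start: joints at [64.177, 18.392, -4.016, 83.108, 1.295, 78.541, -3.26], TCP at [0.291, -0.581, 0.231] pointing down, gripper open.
Joint ranges: [-163.93, 163.93], [-17.29, 119.83], [-79.2, 71.16], [3.27, 140.29], [-89.18, 269.18], [5.43, 117.66], [-154.24, 154.24]. Speed limits (degrees/s): [147.25, 147.25, 180, 180, 180, 180, 180].

### API

Orientations are given as [roll, pitch, yaw] about the fixed x, y, z axes, in that order (R = Rz(yaw) Ry(pitch) Rx(roll)).
In Python, from plant import ctrl, eyes, job gives the robot as it stands.
- The arm moves only by the shell command python3 -m creep 'ROWS' [OPENING] [FORCE]. ROWS is JSON, a list of rows, each a list of 6 numbers: the shift along the tool's x, y, z in m, then the turn, a rotation vector about the tool's x, y, z in degrees. A call has 1 to 12 rows; each row is the pose to reach, as a shift and turn from the pose commanded when the call began, along the tool's axes at that moment; what a row does not reach only later rows make up. A row lasts 1/12 s, in which the tool goes at most 41.7 mm and 7.16 degrees, less where a joint would pass 70% of its speed; a pose out of reach is approached as far as the arm can. A call with a gripper value outside its range is refused whole. OPENING is the finger opening in m, from 0 to 0.0854, set as the call begins (- or left out, the last holds). The fingers move at their own pace and stop on an object; FORCE is the grip in N (left out, the last holds). Time passes only in rows, so rows that repeat a pose let the fingers close. It gives the time, the measured TCP pose, the force and the opening at its end, in the units of the state.
- ctrl.read_state(): the state, without advancing time (a new reading comes with each control period).
- eyes.grab_frame(name): name is "side" or "top" or "wrist"; returns the picture (400x640x3 uint8, blue, green, red); there is no depth.
- eyes.get_calibration(name): a dict with "vfov" (degrees; the focal length in pixels is half the picture's height over the tangent of half this angle, whatever the lens; pixels are square), "cx", "cy" (the principal point, pixels), "rvec" (rotation vector, rad) and "tvec" (3), from world to camera coordinates, as OpenCV has them; the wrist camera has in their place "mount" (4x4, takes a point from camera to tool coordinates, whose origin is the TCP and whose axes are the tool frame's). Camera axes: x right, y down, z forward; pixel columns grow to the right and rows downward; lengths in m; the calibration is good to about 2 mm. A picture is of the moment at which its call begins: read the wrist's pose just before it. get_calibration takes no time and is no camera call.
- job.close_job(): hands the job in, once; it reports no verdict.
The state is a dict: "t": time; "q": joint angles; "qvel": joint speeds; "joint_efforts": joint torques, N m; "eef_pos": TCP position; "orientation": TCP orientation; "contact_force": force on the tool from outside, world axes, zero at the start; "ft_torque": the same for the moment, N m; "finger_gap": finger opening in m.
Only numpy, scipy, OpenCV 4.12 (cv2) and the standard library are available. Lean on these libraries where they do the work, as an engineer would, in place of code of your own. Each camera call takes 0.05 s, during which the arm holds its last target.

## Working session

There is one attempt and no reset: what is moved stays moved. The work goes in short steps, Python scripts to look and compute and a shell command to move; the robot and the scene stay as the last step left them, time stands still between calls to the robot, and variables do not carry over. Pictures are saved under pics/ and viewed, and the job is handed in when it is done.

```bash
ls; mkdir -p pics; python3 - <<'E'
from plant import ctrl, eyes, job
import cv2
s=ctrl.read_state(); print(s)
for n in ("side","top","wrist"):
    cv2.imwrite(f"pics/{n}0.png",eyes.grab_frame(n)); print(n,eyes.get_calibration(n))
E
```

```text
pics
{'t': 0.0, 'q': array([64.17569691, 18.43925716, -4.01548484, 83.17549266,  1.29576575,
       78.54001881, -3.25989444]), 'qvel': array([-0.01908468,  0.0413754 , -0.07519785,  0.0583182 , -0.05526448,
        0.01648166, -0.00711316]), 'joint_efforts': array([ 8.61757981e-04, -4.93576205e+01, -3.81390732e-01, -3.14335799e+01,
        1.31777689e-02,  1.13308767e-02, -1.96706600e-05]), 'eef_pos': array([ 0.29107927, -0.58058099,  0.23021608]), 'orientation': array([-9.01094829e+01, -6.51124503e-03, -1.53365714e+02]), 'contact_force': array([ 0.15849849, -0.77873405, -0.57110704]), 'ft_torque': array([-0.05163499, -0.03590977,  0.00667197]), 'finger_gap': 0.08550325119487778}
side {'vfov': 53.663401248972114, 'cx': 325.6312440545742, 'cy': 199.15924496133482, 'rvec': array([ 0.71903512, -2.35806719,  1.41553065]), 'tvec': array([0.53818565, 0.16949506, 0.87852486])}
top {'vfov': 46.44882747290785, 'cx': 323.84501344991696, 'cy': 201.7554688668892, 'rvec': array([ 2.09536602, -2.1559324 ,  0.17637452]), 'tvec': array([0.24192488, 0.51764567, 1.39218269])}
wrist {'vfov': 60.449879761529694, 'cx': 327.47115669512635, 'cy': 197.7553093609991, 'mount': array([[-5.45663661e-04,  9.52812256e-01,  3.03559726e-01,
        -7.66795319e-02],
       [-2.07367464e-04, -3.03559873e-01,  9.52812343e-01,
        -1.43503182e-01],
       [ 9.99999830e-01,  4.56966660e-04,  3.63223853e-04,
         3.62811902e-04],
       [ 0.00000000e+00,  0.00000000e+00,  0.00000000e+00,
         1.00000000e+00]])}
```

View pics/side0.png

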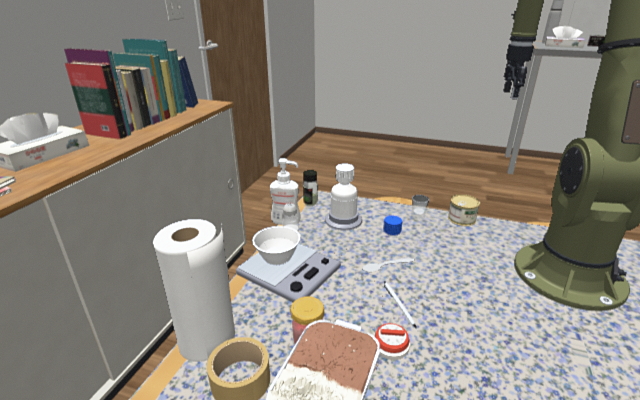

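View pics/top0.png

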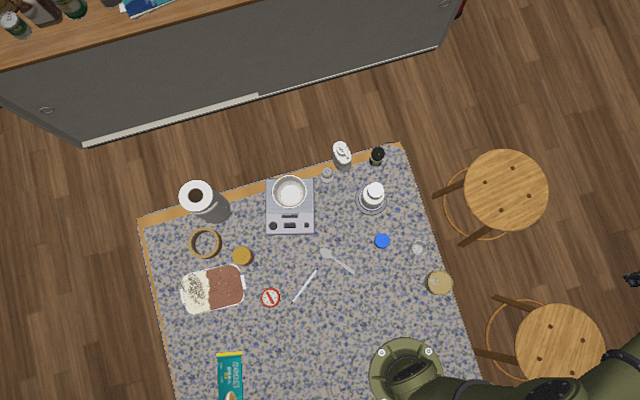

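View pics/wrist0.png

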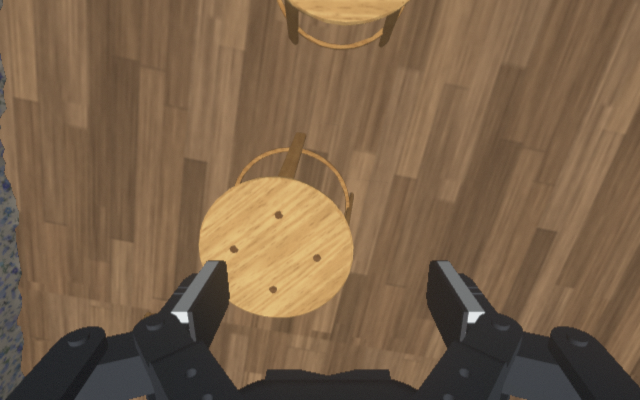

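```bash
cat > h.py <<'E'
from plant import ctrl, eyes, job
import cv2, numpy as np
from scipy.spatial.transform import Rotation as R
def cam(n, st=None):
    c=eyes.get_calibration(n); f=200/np.tan(np.radians(c["vfov"]/2))
    K=np.array([[f,0,c["cx"]],[0,f,c["cy"]],[0,0,1]])
    if "mount" in c:
        T=np.eye(4); T[:3,:3]=R.from_euler('xyz',st["orientation"],degrees=True).as_matrix(); T[:3,3]=st["eef_pos"]
        M=T@c["mount"]; return K,M[:3,:3],M[:3,3]
    Rm=cv2.Rodrigues(c["rvec"])[0]; return K,Rm.T,-Rm.T@c["tvec"]
def ray(C,u,v):
    K,Rm,o=C; d=Rm@np.linalg.inv(K)@[u,v,1]; return o,d/np.linalg.norm(d)
def onz(C,u,v,z):
    o,d=ray(C,u,v); return o+d*(z-o[2])/d[2]
def tri(r1,r2):
    (a,d),(b,e)=r1,r2
    s=np.linalg.lstsq(np.c_[d,-e],b-a,rcond=None)[0]; p=a+d*s[0];q=b+e*s[1]
    return (p+q)/2,np.linalg.norm(p-q)
def proj(C,p):
    K,Rm,o=C; c=K@(Rm.T@(np.asarray(p)-o)); return c[:2]/c[2]
E
python3 - <<'E'
from h import *
t=cv2.imread("pics/top0.png"); s=cv2.imread("pics/side0.png")
a=cv2.resize(t[140:260,255:405],None,fx=5,fy=5,interpolation=cv2.INTER_CUBIC)
b=cv2.resize(s[155:300,230:420],None,fx=4,fy=4,interpolation=cv2.INTER_CUBIC)
cv2.imwrite("pics/tc.png",a); cv2.imwrite("pics/sc.png",b)
for n in("top","side"): print(n,cam(n)[2])
E
```

```text
top [0.27402863 0.21744615 1.46365392]
side [0.06074909 0.87786782 0.56199283]
```

View pics/tc.png

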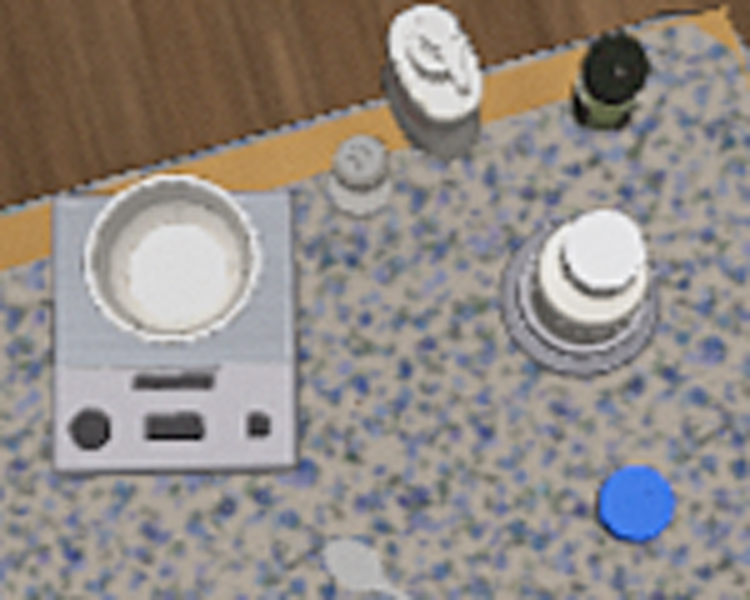

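View pics/sc.png

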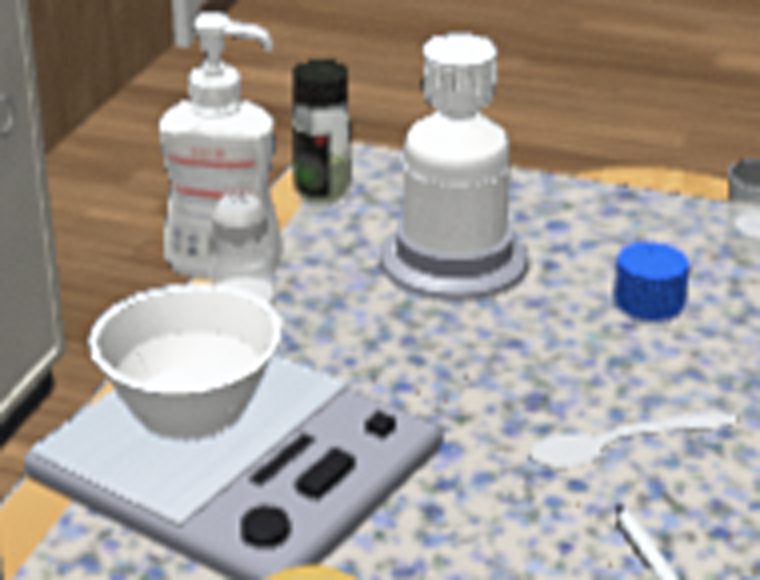

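```bash
python3 - <<'E'
from h import *
T=cam("top");S=cam("side")
def tc(x,y): return (255+(x+.5)/5-.5,140+(y+.5)/5-.5)
def sc(x,y): return (230+(x+.5)/4-.5,155+(y+.5)/4-.5)
for n,a,b,z in [("round",(91,427),(266,524),.028),("bar",(174,425),(326,471),.028),("sq",(259,423),(381,423),.028),("cap",(604,249),(460,50),.158),("blue",(637,502),(651,258),.034)]:
    print(n,onz(T,*tc(*a),z).round(4),onz(S,*sc(*b),z).round(4),tri(ray(T,*tc(*a)),ray(S,*sc(*b))))
print("scale corners",[onz(T,*tc(*p),.024).round(3) for p in [(52,195),(292,192),(297,468),(53,470)]])
for n,p,z in [("bowlrim",(172,258),.075),("foot",(580,300),.005),("spice",(614,66),.105),("shaker",(362,158),.09),("disp",(430,40),.19)]: print(n,onz(T,*tc(*p),z).round(3))
E
```

```text
round [0.4591 0.3876 0.028 ] [0.4588 0.39   0.028 ] (array([0.45973008, 0.38812524, 0.02609581]), np.float64(0.0009795090435817818))
bar [0.4588 0.3361 0.028 ] [0.4583 0.3384 0.028 ] (array([0.45937696, 0.33639448, 0.02609119]), np.float64(0.0007137447309317335))
sq [0.4585 0.2833 0.028 ] [0.4575 0.2872 0.028 ] (array([0.45934657, 0.28362239, 0.02493377]), np.float64(0.0009285372847553227))
cap [0.5361 0.0782 0.158 ] [0.5384 0.0767 0.158 ] (array([0.5365025 , 0.07864247, 0.15905983]), np.float64(0.001309133040118177))
blue [0.4023 0.0522 0.034 ] [0.4063 0.0498 0.034 ] (array([0.40341704, 0.05297378, 0.03629224]), np.float64(0.002857941307607102))
scale corners [array([0.608, 0.412, 0.024]), array([0.606, 0.259, 0.024]), array([0.43 , 0.26 , 0.024]), array([0.433, 0.412, 0.024])]
bowlrim [0.555 0.332 0.075]
foot [0.534 0.079 0.005]
spice [0.659 0.061 0.105]
shaker [0.61  0.215 0.09 ]
disp [0.653 0.174 0.19 ]
```

```bash
cat >> h.py <<'E'
def go(p,yaw,st=None):
    """shift in tool axes (mm) and rotvec (deg) from the measured pose to TCP p, tool down with given yaw"""
    st=st or ctrl.read_state()
    A=R.from_euler('xyz',st["orientation"],degrees=True); B=R.from_euler('xyz',[-90,0,yaw],degrees=True)
    print("t %.2f"%st["t"],"shift mm",(A.inv().apply(np.asarray(p)-st["eef_pos"])*1e3).round(1),"rot",(A.inv()*B).as_rotvec(degrees=True).round(2))
E
python3 - <<'E'
from h import *
go([.50,-.30,.25],-90)
E
```

```text
t 0.15 shift mm [-312.5  -19.3 -157.3] rot [ 8.000e-02 -6.337e+01 -4.000e-02]
```

```bash
python3 -m creep '[[-0.035,-0.002,-0.0175,0,-7,0],[-0.07,-0.004,-0.035,0,-14,0],[-0.105,-0.006,-0.053,0,-21,0],[-0.14,-0.008,-0.07,0,-28,0],[-0.175,-0.01,-0.088,0,-35,0],[-0.21,-0.012,-0.105,0,-42,0],[-0.245,-0.014,-0.123,0,-49,0],[-0.28,-0.016,-0.14,0,-56,0],[-0.3125,-0.019,-0.157,0,-63.4,0],[-0.3125,-0.019,-0.157,0,-63.4,0],[-0.3125,-0.019,-0.157,0,-63.4,0]]'; python3 - <<'E'
from h import *
s=ctrl.read_state(); print(s['q'].round(1),s['contact_force'])
go([.46,.3,.25],-90)
E
```

```text
t: 1.07
eef_pos: [0.502, -0.2976, 0.2504]
orientation: [-90.0, 0.0, -89.6]
contact_force: [-0.9, -1.2, -0.4]
finger_gap: 0.085
[ 47.9  11.1 -22.8  90.7   4.3  79.   25.1] [-0.87274505 -1.19736008 -0.44589853]
t 1.07 shift mm [-597.9    0.7  -38.3] rot [-0.03  0.36 -0.03]
```

```bash
python3 -m creep '[[-0.035,0,0.003,0,0,0],[-0.07,0,0.006,0,0,0],[-0.105,0,0.009,0,0,0],[-0.14,0,0.012,0,0,0],[-0.175,0,0.015,0,0,0],[-0.21,0,0.018,0,0,0],[-0.245,0,0.02,0,0,0],[-0.28,0,0.023,0,0,0],[-0.315,0,0.026,0,0,0],[-0.35,0,0.03,0,0,0],[-0.375,0,0.03,0,0,0],[-0.375,0,0.03,0,0,0]]' ; python3 -m creep '[[0,0,0,0,0,0],[0,0,0,0,0,0]]'; python3 - <<'E'
from h import *
s=ctrl.read_state(); print(s['q'].round(1),s['eef_pos'],s['orientation'])
np.save("w1.npy",np.r_[s['eef_pos'],s['orientation']])
cv2.imwrite("pics/w1.png",eyes.grab_frame("wrist"))
E
```

```text
t: 2.07
eef_pos: [0.5294, 0.0798, 0.2504]
orientation: [-90.0, 0.2, -89.6]
contact_force: [-0.9, 0.7, -0.1]
finger_gap: 0.0854
t: 2.23
eef_pos: [0.5302, 0.072, 0.2499]
orientation: [-90.0, -0.1, -90.2]
contact_force: [0.0, -1.5, -0.8]
finger_gap: 0.0855
[ 26.2   6.4 -39.4  96.7   4.2  78.4 -14. ] [0.53023467 0.07197311 0.24989622] [-9.00356396e+01 -7.88505180e-02 -9.01550219e+01]
```

View pics/w1.png

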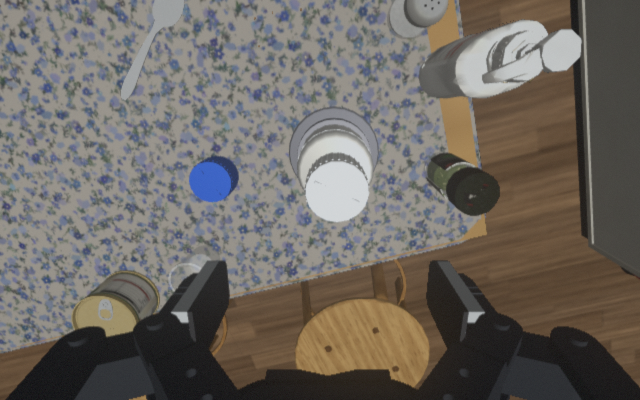

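```bash
python3 - <<'E'
from h import *
im=cv2.imread("pics/w1.png"); c=im[110:240,280:400]
cv2.imwrite("pics/w1c.png",cv2.resize(c,None,fx=4.5,fy=4.5,interpolation=cv2.INTER_CUBIC))
g=cv2.cvtColor(im,cv2.COLOR_BGR2GRAY)
for y in range(160,226,6): print(y,g[y,296:378:4])
print(g[146:226:3,337])
E
```

```text
160 [128 131 197 198 199 130 105 106 108 147 117 129 148 113 115 190 211 211
 207 132 127]
166 [125 173 195 195 114 118 194 212 212 212 213 212 212 213 211 167 135 212
 212 150 142]
172 [125 172 191 142 148 212 212 211 212 211 212 212 212 213 212 213 207 145
 212 143 138]
178 [137 155 189 153 212 213 212 212 212 213 212 212 213 213 211 212 212 208
 208 141 137]
184 [151 115 184 212 212 211 207 212 213 212 212 212 213 212 213 212 212 213
 144 145 130]
190 [126 152 128 212 212 212 212 213 212 212 213 212 212 211 213 212 213 213
 178 144 105]
196 [132 137 150 212 212 213 212 212 212 212 213 212 213 212 212 212 212 212
 177 152 136]
202 [104 151 153 205 212 212 212 213 213 213 212 212 211 213 212 212 212 212
 146 135 145]
208 [150 134 132 133 212 212 212 212 212 212 212 211 213 212 213 212 212 141
 127 150 131]
214 [142 119 120 124 148 194 212 212 212 212 214 211 211 212 213 206 152 132
 145 150 144]
220 [138 117 106 106 147 126 140 134 187 208 212 211 192 170 122 151 130  88
 121 150 122]
[212 210 173 103 105 167 212 212 212 213 212 212 212 212 212 212 213 213
 212 213 212 212 211 212 213 205 151]
```

View pics/w1c.png

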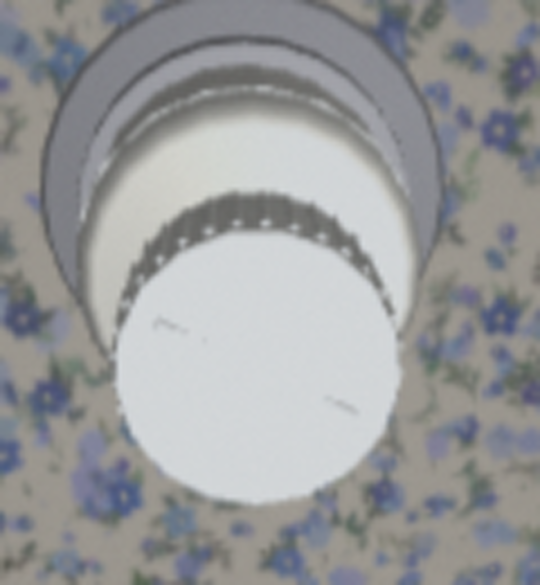

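```bash
python3 - <<'E'
from h import *
w=np.load("w1.npy"); C=cam("wrist",dict(eef_pos=w[:3],orientation=w[3:]))
print(onz(C,336.7,191.2,.158)); 
# holder foot ellipse ~ left 289.5 right 378.3
print(onz(C,333.8,157,.01))
go([.46,.37,.22],-90)
E
```

```text
[0.53608519 0.07863485 0.158     ]
[0.53664213 0.07458105 0.01      ]
t 2.28 shift mm [-298.2   29.6  -71.4] rot [ 0.03 -0.21  0.07]
```

```bash
python3 -m creep '[[-0.035,0,-0.008,0,0,0],[-0.07,0,-0.016,0,0,0],[-0.105,0,-0.025,0,0,0],[-0.14,0,-0.033,0,0,0],[-0.175,0.005,-0.042,0,0,0],[-0.21,0.012,-0.05,0,0,0],[-0.245,0.02,-0.059,0,0,0],[-0.28,0.03,-0.068,0,0,0],[-0.298,0.03,-0.071,0,0,0],[-0.298,0.03,-0.071,0,0,0],[-0.298,0.03,-0.071,0,0,0],[-0.298,0.03,-0.071,0,0,0]]' ;  python3 - <<'E'
from h import *
s=ctrl.read_state(); print(s['q'].round(1),s['eef_pos'],s['orientation'])
np.save("w2.npy",np.r_[s['eef_pos'],s['orientation']])
cv2.imwrite("pics/w2.png",eyes.grab_frame("wrist"))
E
```

```text
t: 3.28
eef_pos: [0.4606, 0.37, 0.22]
orientation: [-90.0, -0.1, -90.2]
contact_force: [-0.4, 0.1, 0.4]
finger_gap: 0.0853
[ -0.1  17.7 -50.   91.4  13.9  77.4 -51.9] [0.46064968 0.36997763 0.21996959] [-89.98177415  -0.09317166 -90.17954948]
```

View pics/w2.png

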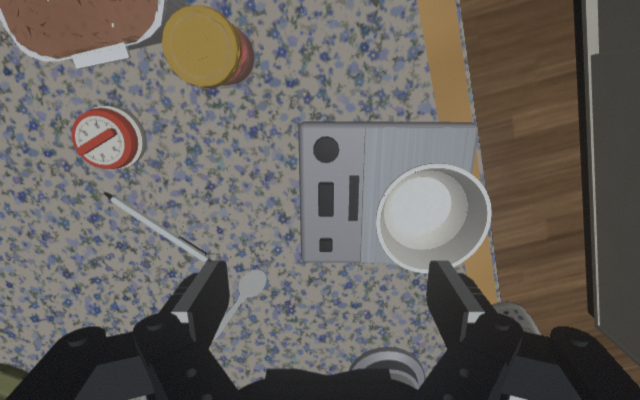

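```bash
python3 - <<'E'
from h import *
im=cv2.imread("pics/w2.png"); w=np.load("w2.npy"); C=cam("wrist",dict(eef_pos=w[:3],orientation=w[3:]))
g=im.max(2); m=np.zeros_like(g); m[125:260,303:362]=(g[125:260,303:362]<75)*255
n,l,st,ce=cv2.connectedComponentsWithStats(m)
for i in range(1,n):
    if st[i,4]>40: print(st[i],ce[i].round(1),onz(C,*ce[i],.0275).round(4))
cv2.imwrite("pics/w2c.png",cv2.resize(im[110:280,180:500],None,fx=2.4,fy=2.4,interpolation=cv2.INTER_CUBIC))
for p in [(300,123),(302,262)]: print(onz(C,*p,.024).round(4))
E
```

```text
[314 137  25  26 497] [325.6 149.2] [0.4583 0.3896 0.0275]
[349 176   9  44 360] [353.2 197.7] [0.4865 0.3394 0.0275]
[318 183  16  33 470] [325.6 198.9] [0.4581 0.3382 0.0275]
[320 238  12  14 155] [325.5 244.9] [0.4578 0.2862 0.0275]
[0.4335 0.4146 0.024 ]
[0.4317 0.2639 0.024 ]
```

View pics/w2c.png

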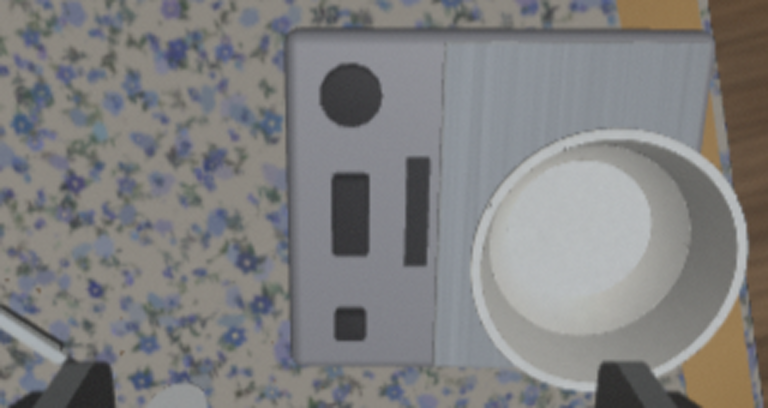

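```bash
python3 - <<'E'
from h import *
go([.429,.389,.065],-90)
E
```

```text
t 3.33 shift mm [-19.4 155.  -31.9] rot [-0.03 -0.21  0.09]
```

```bash
python3 -m creep '[[-0.0064,0.03,-0.0106,0,0,0],[-0.0128,0.06,-0.0213,0,0,0],[-0.019,0.09,-0.032,0,-0.2,0],[-0.019,0.12,-0.032,0,-0.2,0],[-0.019,0.145,-0.032,0,-0.2,0],[-0.019,0.155,-0.032,0,-0.2,0],[-0.019,0.155,-0.032,0,-0.2,0],[-0.019,0.155,-0.032,0,-0.2,0]]' 0.05 40;  python3 - <<'E'
from h import *
s=ctrl.read_state(); print(s['q'].round(1),s['eef_pos'],s['orientation'],s['contact_force'])
np.save("w3.npy",np.r_[s['eef_pos'],s['orientation']])
cv2.imwrite("pics/w3.png",eyes.grab_frame("wrist"))
cv2.imwrite("pics/s3.png",cv2.resize(eyes.grab_frame("side")[170:320,230:420],None,fx=4,fy=4,interpolation=cv2.INTER_CUBIC))
E
```

```text
t: 4.0
eef_pos: [0.4282, 0.3905, 0.0659]
orientation: [-90.0, -0.0, -89.9]
contact_force: [-0.6, 0.5, -0.0]
finger_gap: 0.05
[ -5.7  25.  -47.5 102.6  20.8  61.6 -60.5] [0.42818919 0.39050275 0.06592309] [-8.99693963e+01 -2.63460993e-03 -8.98987654e+01] [-0.61416942  0.53397297 -0.04720033]
```

View pics/w3.png

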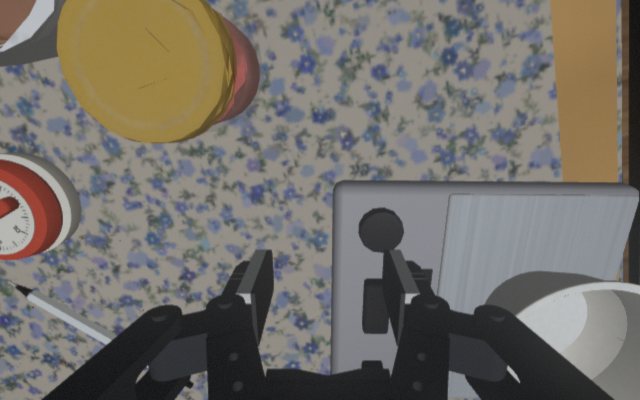

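View pics/s3.png

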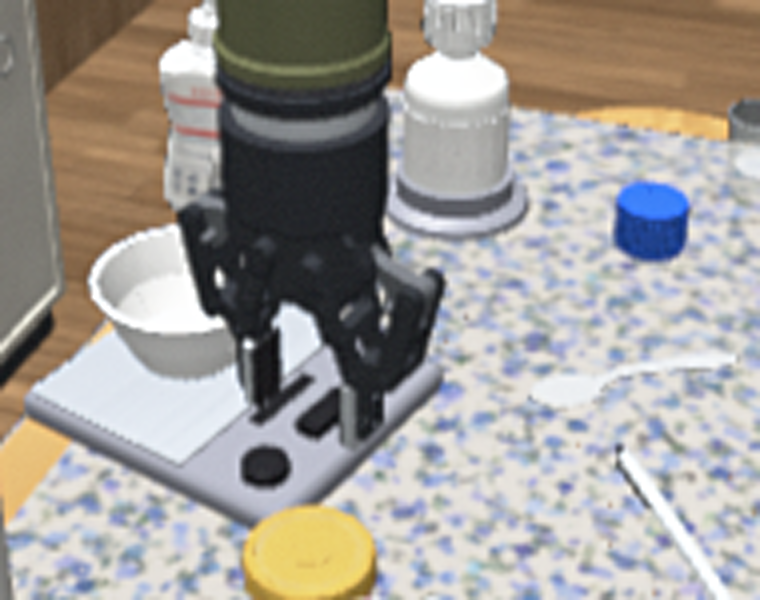

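```bash
python3 - <<'E'
from h import *
go([.427,.3892,.04],-90)
E
```

```text
t 4.10 shift mm [ 2.7 27.3 -1.6] rot [-0.15  0.15 -0.1 ]
```

```bash
for i in 1 2 3; do python3 -m creep '[[0,0,0,0,0,0]]' | sed -n 1,4p; done; python3 - <<'E'
from h import *
s=ctrl.read_state();print(s['eef_pos'],s['orientation'])
E
```

```text
t: 4.18
eef_pos: [0.4282, 0.392, 0.0672]
orientation: [-89.8, 0.1, -89.8]
contact_force: [0.3, -0.1, 1.0]
t: 4.27
eef_pos: [0.4278, 0.3919, 0.0667]
orientation: [-89.9, 0.1, -89.8]
contact_force: [0.4, -0.3, 0.9]
t: 4.35
eef_pos: [0.4275, 0.3917, 0.0663]
orientation: [-89.9, 0.0, -89.8]
contact_force: [-0.1, -0.2, -0.0]
[0.42746509 0.39168088 0.06626593] [-8.99143510e+01  4.09215167e-02 -8.97778074e+01]
```

```bash
cat >> h.py <<'E'
def chain(moves):
    p=np.array([.291,-.581,.231]); A=R.from_euler('xyz',[-90.0,0,-153.45],degrees=True)
    for m in moves:
        p=p+A.apply(m[:3]); A=A*R.from_rotvec(m[3:],degrees=True)
    return p,A
MOVES=[[-.3125,-.019,-.157,0,-63.4,0],[-.375,0,.03,0,0,0],[-.298,.03,-.071,0,0,0],[-.019,.155,-.032,0,-.2,0]]
E
python3 - <<'E'
from h import *
for k in range(5):
    p,A=chain(MOVES[:k]); print(p.round(4),A.as_euler('xyz',degrees=True).round(2))
E
```

```text
[ 0.291 -0.581  0.231] [ -90.     -0.   -153.45]
[ 0.5004 -0.3009  0.25  ] [-90.     0.   -90.05]
[0.5307 0.0741 0.25  ] [-90.     0.   -90.05]
[0.46   0.3722 0.22  ] [-90.     0.   -90.05]
[0.428  0.3912 0.065 ] [-90.     0.   -89.85]
```

```bash
python3 -m creep '[[0.002,0.012,-0.001,0,0,0],[0.002,0.024,-0.001,0,0,0],[0.002,0.024,-0.001,0,0,0],[0.002,0.024,-0.001,0,0,0]]';  python3 - <<'E'
from h import *
s=ctrl.read_state(); print(s['eef_pos'],s['orientation'],s['contact_force'])
a=eyes.grab_frame("wrist")[150:330,300:500]
cv2.imwrite("pics/w4.png",cv2.resize(a,None,fx=3.5,fy=3.3,interpolation=cv2.INTER_CUBIC))
cv2.imwrite("pics/s4.png",cv2.resize(eyes.grab_frame("side")[230:310,260:360],None,fx=7,fy=7,interpolation=cv2.INTER_CUBIC))
E
```

```text
t: 4.68
eef_pos: [0.425, 0.3884, 0.0396]
orientation: [-90.1, -0.1, -89.8]
contact_force: [0.5, 0.5, -0.4]
finger_gap: 0.0502
[0.42499313 0.38835265 0.03963604] [-90.14420255  -0.10695358 -89.75859933] [ 0.50769088  0.47542816 -0.39439949]
```

View pics/w4.png

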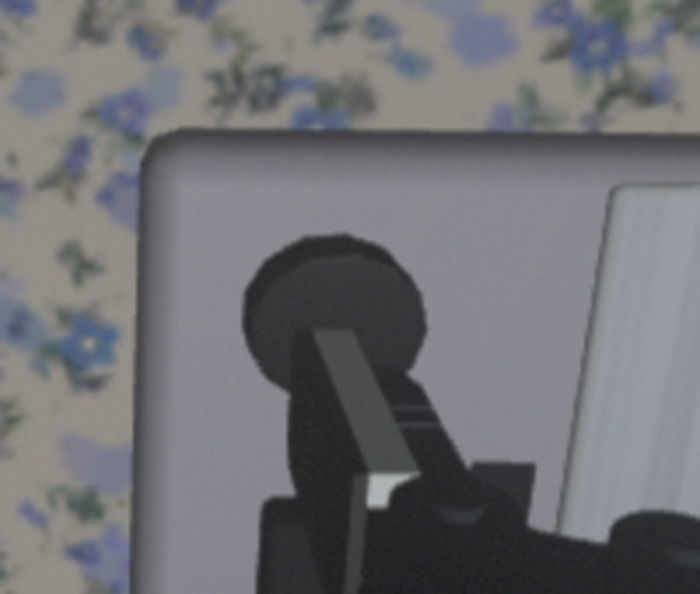

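View pics/s4.png

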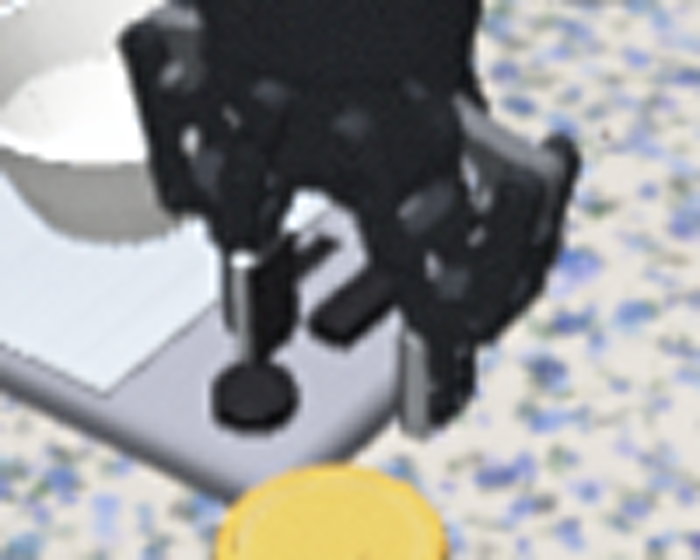

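```bash
python3 - <<'E'
from h import *
S=cam("side")
for pos in ([.425,.3884,.0396],[.427,.3892,.041]):
    C=cam("wrist",dict(eef_pos=np.array(pos),orientation=[-90,0,-89.8]))
    wc=lambda x,y:(300+x/3.5,150+y/3.3); sc=lambda x,y:(260+x/7,230+y/7)
    print(tri(ray(S,*sc(262,361)),ray(C,*wc(315,330))))
    print("key",onz(C,*wc(335,328),.028), tri(ray(S,*sc(255,393)),ray(C,*wc(335,338))))
E
```

```text
(array([0.45106637, 0.39661612, 0.04609944]), np.float64(0.002331654837357654))
key [0.45822611 0.38903164 0.028     ] (array([0.45978104, 0.38632833, 0.02408008]), np.float64(0.00211726839872452))
(array([0.45353134, 0.3946639 , 0.04323722]), np.float64(0.0037923164205992195))
key [0.46053689 0.38914207 0.028     ] (array([0.46239036, 0.38421304, 0.02097071]), np.float64(0.0006617935958315482))
```

```bash
python3 -m creep '[[-0.002,0.005,0.0005,0,0,0],[-0.002,0.010,0.0005,0,0,0],[-0.002,0.013,0.0005,0,0,0],[-0.002,0.013,0.0005,0,0,0]]';for i in 1 2 3 4 5; do echo; python3 -m creep '[[0,0.001,0,0,0,0],[0,0.001,0,0,0,0]]'|sed -n '2p;4p';done
```

```text
t: 5.12
eef_pos: [0.4259, 0.3909, 0.0273]
orientation: [-90.1, -0.1, -89.8]
contact_force: [0.0, -0.1, 0.2]
finger_gap: 0.05

eef_pos: [0.4264, 0.3913, 0.0271]
contact_force: [0.6, -0.2, 0.1]

eef_pos: [0.4265, 0.3913, 0.0263]
contact_force: [0.9, 0.7, 0.4]

eef_pos: [0.4264, 0.3912, 0.0252]
contact_force: [0.2, 0.8, 0.0]

eef_pos: [0.4265, 0.3913, 0.0243]
contact_force: [-0.9, -1.5, 1.0]

eef_pos: [0.4266, 0.3913, 0.0233]
contact_force: [0.8, -0.1, 2.2]
```

```bash
for i in 1 2 3 4 5; do echo; python3 -m creep '[[0,0.001,0,0,0,0],[0,0.001,0,0,0,0]]'|sed -n '2p;4p';done
```

```text
eef_pos: [0.4265, 0.3914, 0.0223]
contact_force: [-0.5, -1.0, 3.4]

eef_pos: [0.4265, 0.3913, 0.0213]
contact_force: [-1.4, -1.1, 3.8]

eef_pos: [0.4265, 0.3913, 0.0203]
contact_force: [-1.5, -0.7, 5.0]

eef_pos: [0.4266, 0.3914, 0.02]
contact_force: [-2.5, -3.5, 8.0]

eef_pos: [0.4266, 0.3914, 0.0198]
contact_force: [-3.1, -3.8, 13.9]
```

```bash
python3 -m creep '[[0,0.001,0,0,0,0],[0,0.001,0,0,0,0],[0,0.001,0,0,0,0]]'|sed -n '2p;4p'; python3 - <<'E'
from h import *
a=eyes.grab_frame("wrist")[150:330,300:500]
b=eyes.grab_frame("side")[230:310,260:360]
cv2.imwrite("pics/w5.png",np.hstack([cv2.resize(a,(400,360),interpolation=cv2.INTER_CUBIC),cv2.resize(b,(400,360),interpolation=cv2.INTER_CUBIC)]))
E
```

```text
eef_pos: [0.4267, 0.3914, 0.0196]
contact_force: [-5.6, -6.4, 20.4]
```

View pics/w5.png

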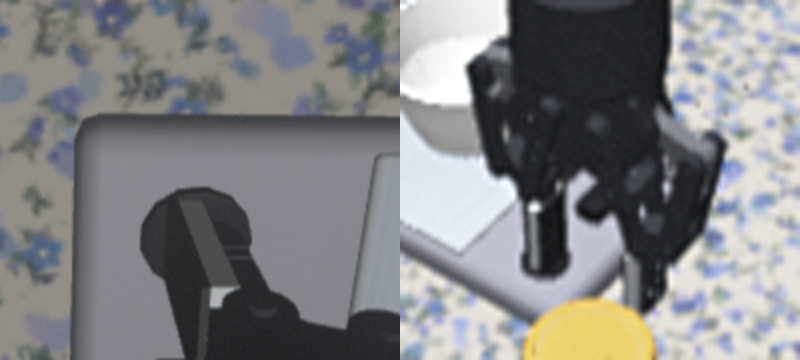

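```bash
python3 -m creep '[[0,-0.008,0,0,0,0],[0,-0.016,0,0,0,0],[0,-0.022,0,0,0,0],[0.018,-0.022,0.0003,0,0,0],[0.036,-0.022,0.0006,0,0,0],[0.0525,-0.022,0.001,0,0,0],[0.0525,-0.022,0.001,0,0,0],[0.0525,-0.022,0.001,0,0,0],[0.0525,-0.013,0.001,0,0,0],[0.0525,-0.012,0.001,0,0,0],[0.0525,-0.012,0.001,0,0,0]]'; python3 - <<'E'
from h import *
a=eyes.grab_frame("wrist")[130:330,300:500]
b=eyes.grab_frame("side")[230:310,260:360]
cv2.imwrite("pics/w6.png",np.hstack([cv2.resize(a,(400,400),interpolation=cv2.INTER_CUBIC),cv2.resize(b,(400,400),interpolation=cv2.INTER_CUBIC)]))
E
```

```text
t: 8.05
eef_pos: [0.4266, 0.3395, 0.0283]
orientation: [-90.1, -0.0, -89.7]
contact_force: [-0.1, 0.6, 0.0]
finger_gap: 0.0499
```

View pics/w6.png

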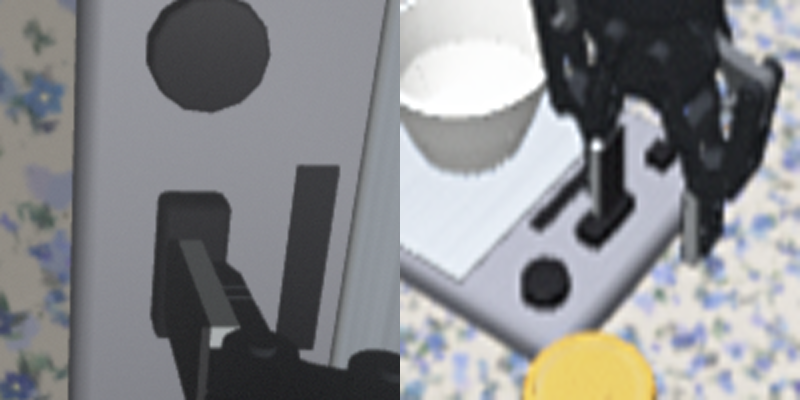

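```bash
python3 -m creep '[[0,0.002,0,0,0,0],[0,0.004,0,0,0,0],[0,0.004,0,0,0,0]]' | sed -n '2p;4p';for i in 1 2 3 4 5 6 7; do echo; python3 -m creep '[[0,0.001,0,0,0,0],[0,0.001,0,0,0,0]]'|sed -n '2p;4p';done
```

```text
eef_pos: [0.4276, 0.3391, 0.0251]
contact_force: [-0.3, 1.2, 0.9]

eef_pos: [0.4276, 0.3391, 0.0244]
contact_force: [-1.0, -0.5, 1.7]

eef_pos: [0.4276, 0.3391, 0.0234]
contact_force: [-1.9, 0.9, 2.3]

eef_pos: [0.4276, 0.3391, 0.0224]
contact_force: [-1.4, 0.7, 2.4]

eef_pos: [0.4276, 0.3391, 0.0214]
contact_force: [-1.5, 1.8, 4.8]

eef_pos: [0.4277, 0.3391, 0.0204]
contact_force: [-1.0, 1.4, 4.6]

eef_pos: [0.4277, 0.3391, 0.02]
contact_force: [-2.2, -0.6, 8.5]

eef_pos: [0.4278, 0.3391, 0.0197]
contact_force: [-5.1, -2.2, 14.5]
```

```bash
python3 -m creep '[[0,0.001,0,0,0,0],[0,0.001,0,0,0,0]]' | sed -n '2p;4p'; python3 -m creep '[[0,-0.01,0,0,0,0],[0,-0.03,0,0,0,0],[0,-0.06,0,0,0,0],[0,-0.095,0,0,0,0],[0,-0.13,0,0,0,0],[0,-0.165,0,0,0,0],[0,-0.2,0,0,0,0],[0,-0.225,0,0,0,0],[0,-0.233,0,0,0,0],[0,-0.233,0,0,0,0]]'; python3 - <<'E'
from h import *
cv2.imwrite("pics/w7.png",eyes.grab_frame("wrist"))
go([.5363,.0785,.25],-90)
E
```

```text
eef_pos: [0.4278, 0.3392, 0.0196]
contact_force: [-6.4, -3.7, 21.1]
t: 10.57
eef_pos: [0.4288, 0.339, 0.2521]
orientation: [-89.8, 0.1, -89.8]
contact_force: [-0.1, 0.7, -0.8]
finger_gap: 0.0496
t 10.62 shift mm [260.1   0.4 107.4] rot [-0.05  0.18  0.03]
```

View pics/w7.png

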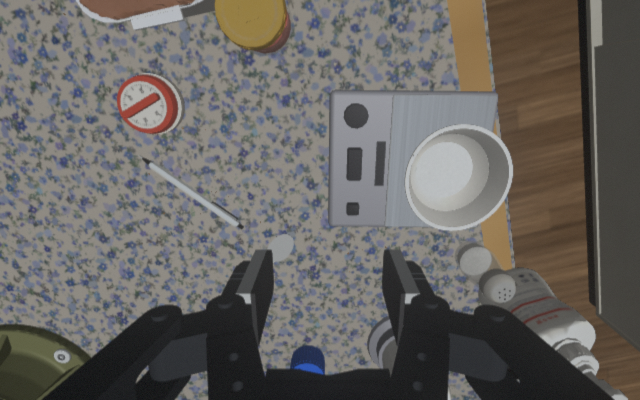

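```bash
python3 -m creep '[[0.03,0,0.012,0,0,0],[0.06,0,0.025,0,0,0],[0.09,0,0.037,0,0,0],[0.12,0,0.05,0,0,0],[0.15,0,0.062,0,0,0],[0.18,0,0.075,0,0,0],[0.21,0,0.087,0,0,0],[0.24,0,0.1,0,0,0],[0.26,0,0.1075,0,0,0],[0.26,0,0.1075,0,0,0],[0.26,0,0.1075,0,0,0],[0.26,0,0.1075,0,0,0]]' 0.085 40; python3 -m creep '[[0,0,0,0,0,0]]' >/dev/null; python3 - <<'E'
from h import *
s=ctrl.read_state(); print(s['q'].round(1),s['eef_pos'],s['orientation'])
im=eyes.grab_frame("wrist")
cv2.imwrite("pics/w8.png",cv2.resize(im[110:240,270:410],None,fx=4.5,fy=4.5,interpolation=cv2.INTER_CUBIC))
np.save("w8.npy",np.r_[s['eef_pos'],s['orientation']])
E
```

```text
t: 11.62
eef_pos: [0.535, 0.0799, 0.2485]
orientation: [-90.2, 0.0, -89.7]
contact_force: [-0.5, 0.3, 0.3]
finger_gap: 0.0847
[ 26.4   7.6 -40.9  95.9   5.   78.5 -14.9] [0.53520311 0.0808319  0.24929479] [-9.01045299e+01  1.88779052e-02 -8.96200905e+01]
```

View pics/w8.png

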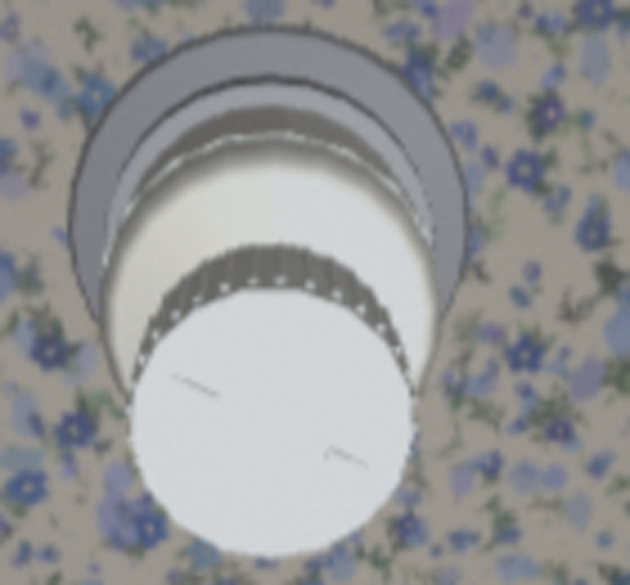

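```bash
python3 - <<'E'
from h import *
w=np.load("w8.npy")
for z in (.25,.2493):
    C=cam("wrist",dict(eef_pos=np.array([0,0,z]),orientation=[-90,0,-90]))
    print(onz(C,329.9,203.4,.158),onz(C,336.7,191.2,.158), "first (w1)")
C=cam("wrist",dict(eef_pos=w[:3],orientation=w[3:])); print(onz(C,329.9,203.4,.158))
E
```

```text
[ 0.00104126 -0.00243865  0.158     ] [0.00588372 0.00677783 0.158     ] first (w1)
[ 0.00103538 -0.00220242  0.158     ] [0.00586345 0.00698666 0.158     ] first (w1)
[0.53608624 0.07866796 0.158     ]
```

```bash
python3 -m creep '[[0.002,0.02,0.001,0,0,0],[0.002,0.04,0.001,0,0,0],[0.002,0.06,0.001,0,0,0],[0.002,0.08,0.001,0,0,0],[0.002,0.1,0.001,0,0,0],[0.002,0.115,0.001,0,0,0],[0.002,0.125,0.001,0,0,0],[0.002,0.129,0.001,0,0,0],[0.002,0.129,0.001,0,0,0],[0.002,0.129,0.001,0,0,0]]'; python3 - <<'E'
from h import *
a=eyes.grab_frame("wrist")[100:400,130:530]
b=eyes.grab_frame("side")[130:240,290:400]
cv2.imwrite("pics/w9.png",np.hstack([a,cv2.resize(b,(300,300),interpolation=cv2.INTER_CUBIC)]))
E
```

```text
t: 12.58
eef_pos: [0.5376, 0.0777, 0.122]
orientation: [-89.9, 0.0, -89.7]
contact_force: [-0.9, 0.0, 0.1]
finger_gap: 0.085
```

View pics/w9.png

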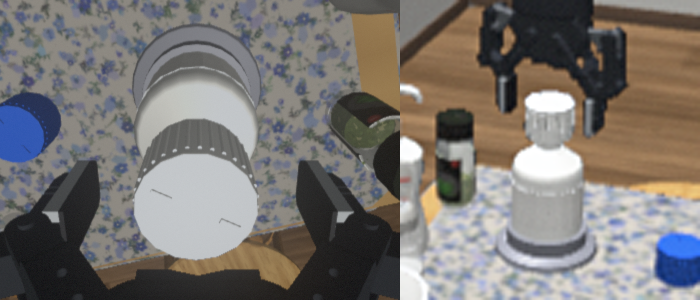

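```bash
python3 -m creep '[[0,0,0,0,0,0],[0,0,0,0,0,0],[0,0,0,0,0,0],[0,0,0,0,0,0],[0,0,0,0,0,0],[0,0,0,0,0,0],[0,0,0,0,0,0],[0,0,0,0,0,0]]' 0.03 70; python3 - <<'E'
from h import *
print(ctrl.read_state()['ft_torque'])
a=eyes.grab_frame("wrist")[100:400,130:530]
b=eyes.grab_frame("side")[130:240,290:400]
cv2.imwrite("pics/w10.png",np.hstack([a,cv2.resize(b,(300,300),interpolation=cv2.INTER_CUBIC)]))
E
```

```text
t: 13.35
eef_pos: [0.5373, 0.0772, 0.1221]
orientation: [-90.0, -0.0, -89.8]
contact_force: [-2.0, -1.5, 6.1]
finger_gap: 0.0447
[-0.11398767  0.42736064  0.01861297]
```

View pics/w10.png

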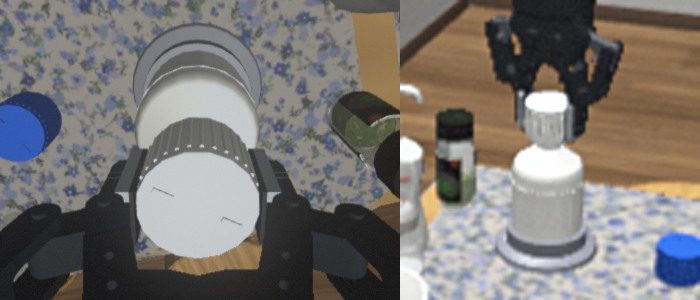

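```bash
for i in 1 2 3 4 5 6; do echo; python3 -m creep '[[0,0.001,0,0,0,0],[0,0.001,0,0,0,0]]'|sed -n '2p;4p;5p';done
```

```text
eef_pos: [0.5373, 0.0772, 0.1211]
contact_force: [-2.1, -0.8, 5.2]
finger_gap: 0.0449

eef_pos: [0.5374, 0.0772, 0.1201]
contact_force: [-3.9, -0.7, 7.7]
finger_gap: 0.0445

eef_pos: [0.5373, 0.0772, 0.1192]
contact_force: [-3.7, -1.4, 7.2]
finger_gap: 0.0446

eef_pos: [0.5374, 0.0772, 0.1183]
contact_force: [-2.9, -0.9, 8.3]
finger_gap: 0.0445

eef_pos: [0.5374, 0.0772, 0.1174]
contact_force: [-3.5, -1.2, 8.7]
finger_gap: 0.0445

eef_pos: [0.5373, 0.0772, 0.1165]
contact_force: [-2.8, -0.5, 8.4]
finger_gap: 0.0449
```

```bash
python3 -m creep '[[0,0.0005,0,0,0,0],[0,0.0005,0,0,0,0]]'|sed -n '2p;4p;5p'; python3 - <<'E'
from h import *
a=eyes.grab_frame("wrist")[100:400,130:530]
b=eyes.grab_frame("side")[130:240,290:400]
cv2.imwrite("pics/w11.png",np.hstack([a,cv2.resize(b,(300,300),interpolation=cv2.INTER_CUBIC)]))
E
```

```text
eef_pos: [0.5373, 0.0772, 0.1161]
contact_force: [-4.8, -0.4, 9.2]
finger_gap: 0.0449
```

View pics/w11.png

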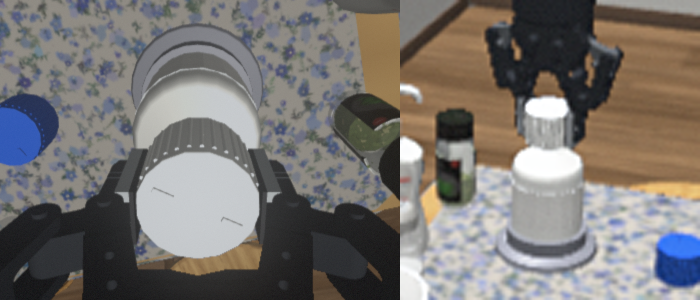

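```bash
python3 -m creep '[[0,0,0,0,-5,0],[0,0,0,0,-10,0],[0,0,0,0,-15,0],[0,0,0,0,-20,0],[0,0,0,0,-25,0],[0,0,0,0,-30,0],[0,0,0,0,-30,0]]'; python3 - <<'E'
from h import *
s=ctrl.read_state(); print(s['ft_torque'],s['q'].round(1))
E
```

```text
t: 15.3
eef_pos: [0.5386, 0.078, 0.1166]
orientation: [-89.8, -0.1, -59.5]
contact_force: [-0.6, 1.1, 7.7]
finger_gap: 0.0446
[0.11332246 0.25044122 0.03949022] [ 28.2  15.2 -44.3 105.2  11.8  64.1  10.2]
```

```bash
python3 -m creep '[[0,0,0,0,-5,0],[0,0,0,0,-10,0],[0,0,0,0,-15,0],[0,0,0,0,-20,0],[0,0,0,0,-25,0],[0,0,0,0,-30,0],[0,0,0,0,-35,0],[0,0,0,0,-40,0],[0,0,0,0,-40,0],[0,0,0,0,-40,0]]'; python3 - <<'E'
from h import *
s=ctrl.read_state(); print(s['ft_torque'],s['q'].round(1))
a=eyes.grab_frame("wrist")[100:400,130:530]
b=eyes.grab_frame("side")[130:240,290:400]
cv2.imwrite("pics/w12.png",np.hstack([a,cv2.resize(b,(300,300),interpolation=cv2.INTER_CUBIC)]))
E
```

```text
t: 16.13
eef_pos: [0.5392, 0.0782, 0.1168]
orientation: [-89.9, -0.2, -19.7]
contact_force: [-0.6, 1.4, 8.2]
finger_gap: 0.0445
[0.14113436 0.01391803 0.00198986] [ 33.3  16.8 -50.5 105.   14.3  64.6  48.1]
```

View pics/w12.png

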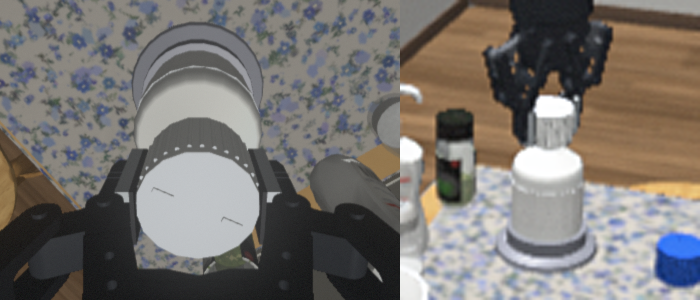

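```bash
python3 -m creep '[[0,-0.003,0,0,0,0],[0,-0.006,0,0,0,0],[0,-0.009,0,0,0,0],[0,-0.012,0,0,0,0],[0,-0.015,0,0,0,0],[0,-0.018,0,0,0,0],[0,-0.02,0,0,0,0],[0,-0.02,0,0,0,0]]'; python3 - <<'E'
from h import *
b=eyes.grab_frame("side")[130:240,290:400]
a=eyes.grab_frame("wrist")[100:400,130:530]
cv2.imwrite("pics/w13.png",np.hstack([a,cv2.resize(b,(300,300),interpolation=cv2.INTER_CUBIC)]))
E
```

```text
t: 16.9
eef_pos: [0.5374, 0.0774, 0.1351]
orientation: [-90.0, -0.0, -19.8]
contact_force: [2.8, 2.3, 0.4]
finger_gap: 0.0447
```

View pics/w13.png

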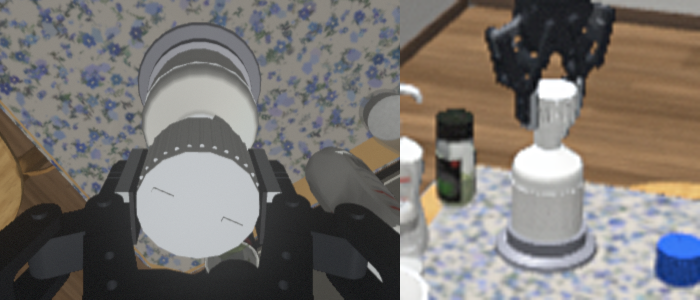

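```bash
python3 -m creep '[[0,-0.005,0,0,0,0],[0,-0.01,0,0,0,0],[0,-0.016,0,0,0,0],[0,-0.023,0,0,0,0],[0,-0.03,0,0,0,0],[0,-0.038,0,0,0,0],[0,-0.046,0,0,0,0],[0,-0.053,0,0,0,0],[0,-0.058,0,0,0,0],[0,-0.059,0,0,0,0],[0,-0.059,0,0,0,0],[0,-0.059,0,0,0,0]]'; python3 - <<'E'
from h import *
s=eyes.grab_frame("side");t=eyes.grab_frame("top");cv2.imwrite("pics/s14r.png",s)
b=cv2.resize(s[110:240,290:400],(380,450),interpolation=cv2.INTER_CUBIC)
c=cv2.resize(t[140:260,255:405],(420,450),interpolation=cv2.INTER_CUBIC)
cv2.imwrite("pics/w14.png",np.hstack([b,c]))
a=eyes.grab_frame("wrist");cv2.imwrite("pics/w14w.png",a)
s=ctrl.read_state(); np.save("w14.npy",np.r_[s['eef_pos'],s['orientation']])
E
```

```text
t: 18.0
eef_pos: [0.537, 0.0772, 0.1935]
orientation: [-90.0, 0.0, -19.8]
contact_force: [-0.7, -0.4, -0.8]
finger_gap: 0.0444
```

View pics/w14.png

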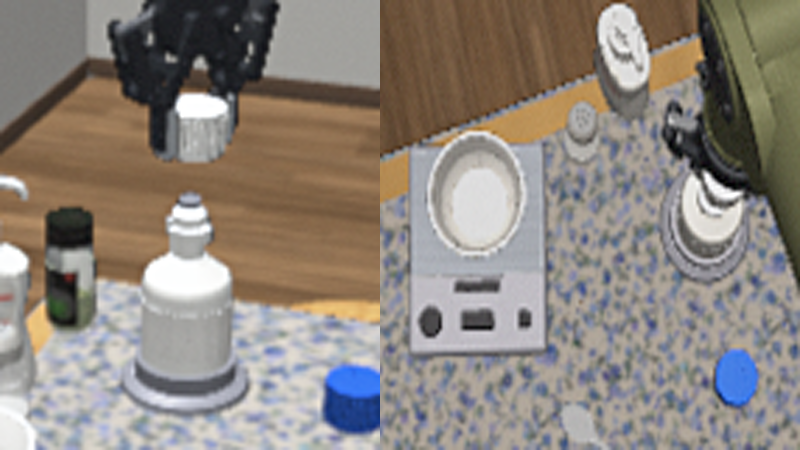

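View pics/w14w.png

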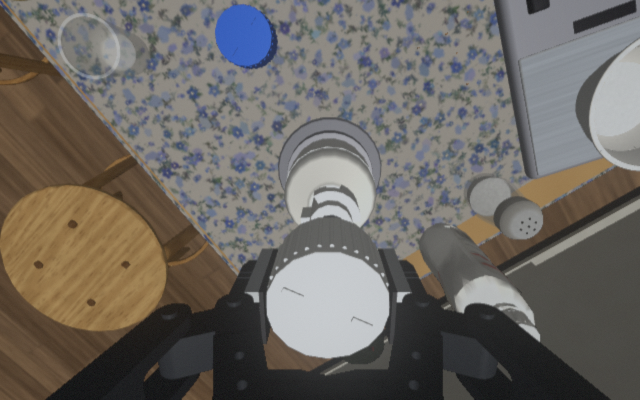

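```bash
python3 - <<'E'
from h import *
S=cam("side"); f=lambda p:((p[0]-290)*380/110,(p[1]-110)*450/130)
for z in (0,.112,.147,.197,.214,.231): print(z,np.round(f(proj(S,[.5367,.0775,z])),1))
s=cv2.imread("pics/s14r.png"); cv2.imwrite("pics/s14c.png",cv2.resize(s[125:200,315:375],None,fx=8,fy=8,interpolation=cv2.INTER_CUBIC))
E
```

```text
0 [185.1 382. ]
0.112 [188.6 254.8]
0.147 [189.7 212.3]
0.197 [191.5 149.1]
0.214 [192.1 127. ]
0.231 [192.7 104.5]
```

View pics/s14c.png

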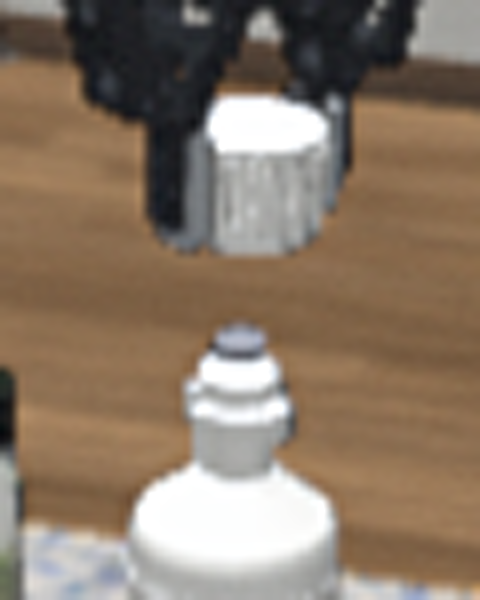

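```bash
python3 - <<'E'
from h import *
print("side right",cam("side")[1][:,0].round(2))
w=np.load("w14.npy"); C=cam("wrist",dict(eef_pos=w[:3],orientation=w[3:])); print(w.round(4))
im=cv2.imread("pics/w14w.png"); g=cv2.cvtColor(im,cv2.COLOR_BGR2GRAY); 
m=(g>200).astype(np.uint8); n,l,st,ce=cv2.connectedComponentsWithStats(m)
k=l[300,328]; print(st[k],ce[k]); print(onz(C,*ce[k],.231).round(4))
c=cv2.resize(im[100:370,230:430],None,fx=2.2,fy=2.2,interpolation=cv2.INTER_CUBIC); cv2.imwrite("pics/w14c.png",c)
for z in (.0,.112,.147): print(z,proj(C,[.5365,.078,z]).round(1))
E
```

```text
side right [-0.83 -0.56  0.  ]
[ 5.36900e-01  7.72000e-02  1.93300e-01 -9.00214e+01  4.79000e-02
 -1.97674e+01]
[ 287  254   91   82 4057] [329.86788267 291.73872319]
[0.5278 0.0802 0.231 ]
0.0 [329.2 169.5]
0.112 [329.9 205.9]
0.147 [330.3 225.1]
```

View pics/w14c.png

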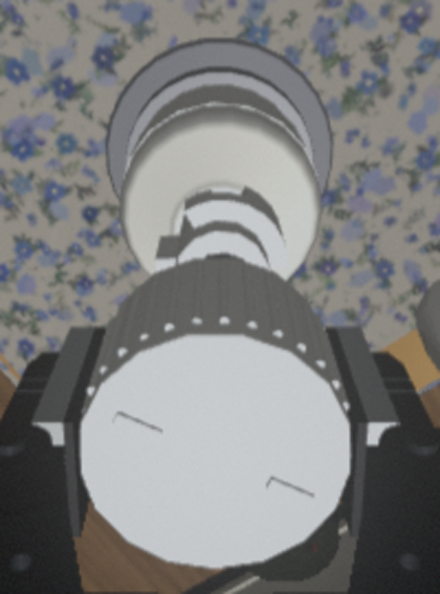

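```bash
python3 - <<'E'
from h import *
w=np.load("w14.npy"); C=cam("wrist",dict(eef_pos=w[:3],orientation=w[3:]))
for z in (.229,.231,.233): print(onz(C,327.5,305,z).round(4))
# foot ellipse: crop left 106@150 right 333@150, top 39
for p in [(106,150),(333,150)]: print(onz(C,230+p[0]/2.2,100+p[1]/2.2,.008).round(4))
# same measure before turn w1 -> foot mid u 333.8 ; shoulder here crop left 120 right 320
E
```

```text
[0.534  0.0771 0.229 ]
[0.5327 0.0776 0.231 ]
[0.5314 0.078  0.233 ]
[0.5167 0.0321 0.008 ]
[0.5508 0.1271 0.008 ]
```

```bash
python3 -m creep '[[0.0015,0,0.0005,0,0,0],[0.003,0,0.001,0,0,0],[0.003,0,0.001,0,0,0],[0.003,0,0.001,0,0,0],[0.003,0,0.001,0,0,0],[0.003,0,0.001,0,0,0]]'; python3 - <<'E'
from h import *
s=eyes.grab_frame("side");cv2.imwrite("pics/s15c.png",cv2.resize(s[110:310,230:430],None,fx=3,fy=3,interpolation=cv2.INTER_CUBIC))
E
```

```text
t: 18.65
eef_pos: [0.5403, 0.0772, 0.1938]
orientation: [-90.0, 0.0, -19.8]
contact_force: [-0.1, 0.4, 0.5]
finger_gap: 0.0448
```

View pics/s15c.png

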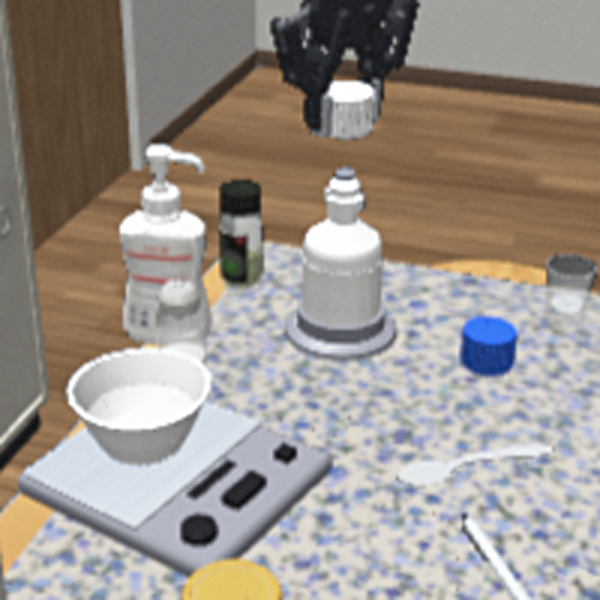

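```bash
python3 - <<'E'
from h import *
S=cam("side"); b=eyes.grab_frame("side"); a=cv2.imread("pics/s14r.png")
for v in (142,147,151): print(v,a[v,336:362].mean(1).astype(int),b[v,336:362].mean(1).astype(int))
c=np.array([.5363,.078]); r=S[1][:2,0]; r=r/np.linalg.norm(r)
for off in (-1,1): print("expected cap edge",proj(S,np.r_[c+off*.023*r,.214]).round(1),"body edge",proj(S,np.r_[c+off*.035*r,.09]).round(1),"foot",proj(S,np.r_[c+off*.052*r,.003]).round(1))
i=cv2.imread("pics/side0.png"); print(i[190:215:8,322:366].mean(2).astype(int))
E
```

```text
142 [ 28  32  64 111 127 181 255 255 255 255 255 255 255 255 255 255 255 255
 240 199 122  94  47 106 116 115] [ 32  92 162 152 185 255 255 255 255 255 255 255 255 255 255 255 241 194
 189 135  82  37 103 112 115 116]
147 [ 28  34  85 121 119 100 140 155 173 170 184 173 180 159 160 170 158 141
 153 128 119  83 105 112 110 110] [ 37 105 123  99 115 172 170 168 169 177 162 166 163 156 164 157 139 155
 125 119  69 102 113 110 110 110]
151 [ 25  36  98 121 119 102 163 137 180 176 198 176 164 167 164 183 159 147
 156 125  91 105 106 105 103 102] [ 36  98 119  99 129 182 171 190 172 166 168 160 166 144 175 171 160 145
 110 118 116 110 106 105 102 103]
expected cap edge [336.4 146.8] body edge [331.1 191.2] foot [324.7 219.5]
expected cap edge [354.9 146.8] body edge [357.7 191.2] foot [362.6 219.6]
[[118 116 111 109 107 104 103  97  97 160 247 255 254 253 253 253 253 253
  253 253 253 253 253 253 253 252 251 250 250 249 248 248 250 251 199 121
  107 110 111 113 114 119 120 122]
 [190 176 163 170 179 178 180 187 184 159 171 193 192 179 171 168 168 167
  165 164 167 164 166 166 167 168 167 166 163 163 158 156 151 162 156 166
  203 206 201 192 191 197 193 163]
 [177 176 180 179 177 178 179 171 156 153 156 160 161 158 161 161 160 161
  163 163 160 162 160 162 162 164 162 161 156 155 157 149 144 142 129 180
  198 197 196 194 185 175 171 169]
 [202 210 207 198 186 178 173 130 164 175 166 162 162 162 163 163 164 163
  161 162 162 164 164 163 162 161 164 162 157 157 153 146 138 144 179 168
  148 164 183 192 191 186 186 194]]
```

```bash
python3 -m creep '[[0,0,0,0,0,0],[0,0,0,0,0,0],[0,0,0,0,0,0],[0,0,0,0,0,0],[0,0,0,0,0,0],[0,0,0,0,0,0]]'; python3 -c "
from plant import job; print(job.close_job())"
```

```text
t: 19.25
eef_pos: [0.5404, 0.0772, 0.1938]
orientation: [-90.0, -0.0, -19.8]
contact_force: [0.4, -0.0, -0.1]
finger_gap: 0.0447
the job is handed in; nothing more can be done
None
```

The job is handed in at t = 19.25 s, with the cap held upright and still above the open bottle.

- **Scale keys:** I pressed the round key with one fingertip down to its stop at about 20 N and let it come up. Then I pressed the bar key the same way to about 21 N. On both, the force rose to about 5 N over roughly 5 mm and then climbed steeply, which fits full travel. Later pictures show all three keys up. The square key and the bowl were not touched.
- **Cap:** I gripped it at 70 N, pressed it down about 6 mm at roughly 9 N, and turned it 70° counter-clockwise while pressed. It did not slip in the grip, and it lifted off freely.
- **Final position:** By the camera geometry, the rim is about 5 cm above the bottle neck. A grey plug stands up from the neck and takes some of that gap.
- **Side offset:** After the lift, both the wrist and side cameras showed the cap about 3.5 mm off to the robot's side of the bottle. I moved it back by 3 mm, and the side view then put it within about 1 mm.
- **Disagreements:** The measured arm position wandered up to 2 mm from the commanded one. The cameras also differed by about 2 mm on where the bottle is, so the centring is only good to that level.
- **Other objects:** In the last side view, the blue cap, spoon, shaker, spice jar and shot glass look to be where they started. The jam jar was not in that view.

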